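Load the slide-scanner magazine

ROBOT

A 6-joint arm with a two-finger parallel gripper is mounted at the origin on the work surface. World frame = base frame: x ahead of the robot, y to its left, z up, the work surface at z = 0. Lengths are in mm, angles in rad, forces in N, time in s.
With the tool pointing down it reaches from about 300 to 825 mm from the base axis. Payload 5.4 kg.
Tool frame: the origin (TCP) lies at the very end of the fingers, on their centre line; the grasp point (between the pads) lies 19 mm behind it; z points along the fingers, y is the line along which they close (so a half turn about z gives the same grasp; the last joint's range is limited). The gripper opens to 92 mm and grips with 3 to 60 N. Pads are 20 mm wide; open, the fingers measure 128 mm over their backs; the gripper's body (75 mm by 189 mm) begins 69 mm behind the grasp point.
Start: joints at [-1.374, 0.158, 1.597, -0, 1.386, -0.21], TCP at [227.487, -528.068, 214.601] pointing down, gripper open.
Joint ranges: [-2.91, 2.91], [-0.94, 2.29], [0.18, 2.7], [-1.29, 4.43], [0.17, 2.64], [-3, 3]. Speed limits (rad/s): [2.57, 2.57, 3.14, 3.14, 3.14, 3.14].

INTERFACE

Orientations are given as a unit quaternion [x, y, z, w].
In Python, from bench import robot, capture gives the robot as it stands. The module is installed in compiled form; this text tells all that it offers.
- The arm moves only by the shell command python3 -m inch 'ROWS' [FORCE]. ROWS is JSON, a list of rows, each an object of numbers: "jaw": the opening, from -1 (shut) to 1 (fully open); "x", "y", "z": the shift along the world's x, y, z in mm; "rx", "ry", "rz": the turn, a rotation vector about the world's x, y, z in rad. A call has 1 to 12 rows; each row shifts and turns the commanded pose from where the row before left it; what a row does not reach is not made up. A row lasts 1/10 s, in which the tool goes at most 50 mm and 8.59 degrees, less where a joint would pass 70% of its speed; a pose out of reach is approached as far as the arm can. A call with a gripper value outside its range is refused whole. The fingers move at their own pace and stop on an object; FORCE is the grip in N (left out, the last holds). Time passes only in rows, so rows that do not move let the fingers close. It gives the time, the measured TCP pose, the force, the opening and the grip force at its end, in the units of the state.
- robot.observe(): the state, without advancing time (a new reading comes with each control period).
- capture(name): name is "scene" or "top" or "wrist"; returns a dict with "image" (384x512x3 uint8, blue, green, red), "intrinsics" (3x3 intrinsics, pixels), "k1" (the pictures are not rectified: a ray, as slopes to the right and down, at radius r is drawn at 1 + k1 r^2 times it, then the intrinsics apply), "pose" (4x4, takes a point from camera to world coordinates). Camera axes: x right, y up, looking along -z (the intrinsics and any distortion apply to the point x, -y, -z); pixel columns grow to the right and rows downward; lengths in mm; the calibration is good to about 2 mm. A picture is of the moment at which its call begins. There is no depth.
- robot.job_done(): hands the job in; it is judged then, once.
The state is a dict: "time_s": time; "joints": joint angles; "dq": joint speeds; "tau": joint torques, N m; "position": TCP position; "eef_rot": TCP orientation; "force": force on the tool from outside, world axes, zero at the start; "torque": the same for the moment, N m; "opening": opening from 0.0 (shut) to 1.0 (fully open); "grasp_force": force on a finger pad.
Only numpy, scipy, OpenCV 4.12 (cv2) and the standard library are available. Lean on these libraries where they do the work, as an engineer would, in place of code of your own. Each camera call takes 0.05 s, during which the arm holds its last target. There are 200 camera calls.

TASK

Load the two loose slide cassettes from the black mat into the two empty pockets of the sloping scanner magazine, one in each, white lid end up, and press each one down until it is fully home against the stiff sliding floor of its pocket. One of them stands in the lane; the other has tipped over flat and has to be stood up first. Leave the jar, the thick file box, the slide box, the bottles and the mouse standing where they are.

Things in the scene. Friction and masses are not known exactly. Their poses are not given: they have to be found in the camera images.
- cassette1: loose slide cassette, a flat grey plastic box 24 mm thick (its x) x 60 mm wide (its y) x 100 mm tall (its z), 0.1 to 0.2 kg, the top 25 mm being its white lid of the same cross-section. Origin: centre of its underside (foot); z runs from the foot to the lid. Starts standing upright on the black mat (3 mm thick). Symmetric under a half turn about z
- cassette2: second loose cassette, same as cassette1, but tipped over: it lies flat on one of its broad (60 x 100 mm) faces on the mat at the lane's left (+y) end, its lid pointing roughly to +y. Origin and axes as for cassette1, so its z is now level, its y level and its x vertical, and the origin lies 12 mm above the mat
- magazine: fixed scanner magazine: grey block on a black base 200 x 256 mm, three pockets in a row along its y; origin: centre of the base's underside, x away from the robot. The block's top face slopes, its rim 70 to 125 mm above the bench. Row pitch 75 mm. The middle pocket already holds a fixed cassette, fully home
- pocket0 (a point): centre of the mouth of the right-hand pocket (lower y). The point's z is the pocket's axis, pointing out of it, leaning 30 degrees from vertical to the robot side. Straight-sided mouth, 64 mm along the point's x (up the slope) by 28 mm along its y (along the row): a cassette fits with 2 mm all round, its 60 mm width along x. Home, its foot is 60 mm below the mouth and 40 mm stick out
- pocket1 (a point): centre of the mouth of the left-hand pocket (higher y), also empty; same shape and axes as pocket0, 150 mm from it along the point's y; the filled middle pocket lies between them
- floor0 (a joint): black floor plate of pocket0 on a stiff friction slide along the pocket's axis: 0 when raised (48 mm below the mouth), 0.012 m at its hard stop (60 mm below). It starts at 0 to 0.004, gives way under about 5 N (6 to 7 N at 20 mm/s) and stays where it is pushed
- floor1 (a joint): black floor plate of pocket1 on a stiff friction slide along the pocket's axis: 0 when raised (48 mm below the mouth), 0.012 m at its hard stop (60 mm below). It starts at 0 to 0.004, gives way under about 5 N (6 to 7 N at 20 mm/s) and stays where it is pushed
- jar: bystander: round amber jar, 42 mm across, 85 mm tall, standing in the lane on the mat. It, cassette1 and the file box stand side by side along the mat, about 90 mm apart, in any order. Origin: centre of its underside
- filebox: bystander: thicker grey box with a white lid, 45 mm thick (x) x 65 mm wide (y) x 95 mm tall, standing in the lane on the mat; not a cassette. Origin: centre of its underside
- slidebox: bystander: blue slide box 100 x 45 x 90 mm standing beyond the mat. Origin: centre of its underside
- wash1: bystander: white bottle with orange cap, 68 mm across, 170 mm tall, beyond the mat. Origin: centre of its underside
- wash2: bystander: clear bottle with white cap, 68 mm across, 170 mm tall, at the far middle of the bench. Origin: centre of its underside
- mouse: bystander: black computer mouse 105 x 60 x 34 mm on a round mat at the left. Origin: centre of its underside

How it is judged (in metres and radians):
At the end, for the whole second after the job is handed in: each of the two empty pockets holds one of the two loose cassettes, lid end up, with its foot at least 57 mm below the mouth (3 mm short of the stop at most) and within 6 mm of the pocket's axis, standing along the axis within 0.1 rad, released and at rest (((z of cassette1 in the frame of pocket0 between -0.064 and -0.057 m and angle between the z axis of cassette1 and the z axis of pocket0, either way round below 0.1 rad and x of cassette1 in the frame of pocket0 between -0.006 and 0.006 m and y of cassette1 in the frame of pocket0 between -0.006 and 0.006 m) or (z of cassette2 in the frame of pocket0 between -0.064 and -0.057 m and angle between the z axis of cassette2 and the z axis of pocket0, either way round below 0.1 rad and x of cassette2 in the frame of pocket0 between -0.006 and 0.006 m and y of cassette2 in the frame of pocket0 between -0.006 and 0.006 m)) and ((z of cassette1 in the frame of pocket1 between -0.064 and -0.057 m and angle between the z axis of cassette1 and the z axis of pocket1, either way round below 0.1 rad and x of cassette1 in the frame of pocket1 between -0.006 and 0.006 m and y of cassette1 in the frame of pocket1 between -0.006 and 0.006 m) or (z of cassette2 in the frame of pocket1 between -0.064 and -0.057 m and angle between the z axis of cassette2 and the z axis of pocket1, either way round below 0.1 rad and x of cassette2 in the frame of pocket1 between -0.006 and 0.006 m and y of cassette2 in the frame of pocket1 between -0.006 and 0.006 m)) and linear speed of each of cassette1, cassette2 below 0.02 m/s); the robot touches nothing.
It fails at once if the jar, file box, slide box, a bottle or the mouse is pushed more than 30 mm or tipped over (distance of any of jar, filebox, slidebox, wash1, wash2, mouse from where it was at the start of the episode above 0.03 m or angle between any of jar, filebox, slidebox, wash1, wash2, mouse's own z axis and vertical above 0.5 rad).
It also fails if it takes over 72 s, if anything falls off the work surface, if the arm or the gripper's body presses on something with over 40 N, if the wrist force passes 120 N, or if a joint passes its speed limit or range.

## Working session

There is one attempt and no reset: what is moved stays moved. The work goes in short steps, Python scripts to look and compute and a shell command to move; the robot and the scene stay as the last step left them, time stands still between calls to the robot, and variables do not carry over. Pictures are saved under pics/ and viewed, at most 13 in all, crops included, and the job is handed in when it is done.

```bash
mkdir -p pics
cat > h.py <<'E'
import numpy as np, cv2
from bench import robot, capture
def save(name,fn):
    c=capture(name); cv2.imwrite('pics/'+fn,c['image']); np.save('pics/'+fn+'.npy',c,allow_pickle=True); return c
def load(fn): return np.load('pics/'+fn+'.npy',allow_pickle=True).item()
def ray(c,u,v):
    K=np.array(c['intrinsics']);k=float(c['k1'])
    d=np.array([(u-K[0,2])/K[0,0],(v-K[1,2])/K[1,1]]);s=d.copy()
    for _ in range(20): s=d/(1+k*(s@s))
    P=np.array(c['pose']); r=P[:3,:3]@np.array([s[0],-s[1],-1]); return P[:3,3],r
def onz(c,u,v,z):
    o,r=ray(c,u,v); return o+r*(z-o[2])/r[2]
def proj(c,p):
    P=np.array(c['pose']);q=P[:3,:3].T@(np.array(p)-P[:3,3]); s=np.array([q[0],-q[1]])/-q[2]
    s=s*(1+float(c['k1'])*(s@s)); K=np.array(c['intrinsics']); return K[0,0]*s[0]+K[0,2],K[1,1]*s[1]+K[1,2]
E
python3 - <<'E'
from h import *
a=save('scene','a_scene.png');b=save('top','a_top.png')
for c in(a,b):print(np.round(c['pose'],3).tolist(),c['k1'],c['intrinsics'])
s=robot.observe();print(s)
E
```

```text
[[0.569, -0.492, 0.659, 1288.776], [0.823, 0.345, -0.452, -475.086], [-0.005, 0.799, 0.601, 767.909], [0.0, 0.0, 0.0, 1.0]] -0.021198306671307374 [[350.48049691   0.         256.9255673 ]
 [  0.         350.48049691 193.49329902]
 [  0.           0.           1.        ]]
[[-0.008, 0.999, -0.045, 468.899], [-1.0, -0.008, -0.007, 22.94], [-0.008, 0.045, 0.999, 1544.504], [0.0, 0.0, 0.0, 1.0]] 0.04847668761722951 [[443.902499     0.         257.99609484]
 [  0.         443.902499   193.74123825]
 [  0.           0.           1.        ]]
{'time_s': 0.1, 'joints': array([-1.37411276e+00,  1.58978706e-01,  1.59807327e+00,  9.95706815e-06,
        1.38619109e+00, -2.10093919e-01]), 'dq': array([ 0.00037191, -0.0001209 , -0.00159161,  0.00109331, -0.00055743,
        0.00126049]), 'tau': array([-4.83529730e-04, -3.86502171e+01, -3.22959244e+01,  7.02854851e-02,
        3.39351897e-02, -4.62190167e-05]), 'position': array([ 227.37697723, -527.53612418,  213.73802772]), 'eef_rot': array([ 9.79387565e-01,  2.01988409e-01,  1.04262216e-05, -8.25159624e-04]), 'force': array([-0.40936424,  0.52878878,  0.97913384]), 'torque': array([ 0.03463899, -0.00087681,  0.03748486]), 'grasp_force': 0.0, 'opening': 1.0034524845727415}
```

View pics/a_top.png

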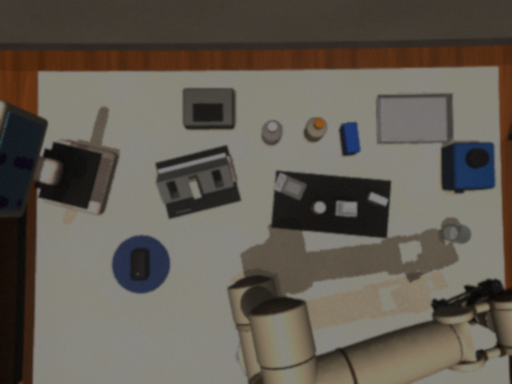

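View pics/a_scene.png

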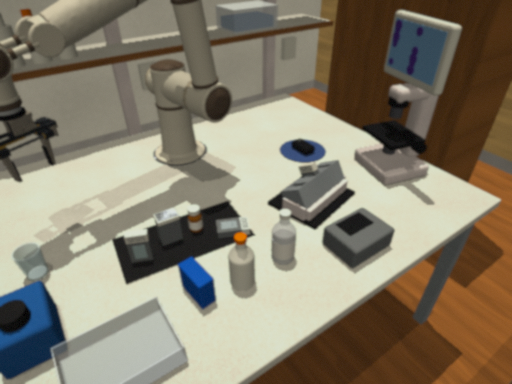

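The top view shows the flat cassette2 near (290,185), jar (319,208), file box (346,208) and cassette1 (378,199). The magazine is at (198,181), with a filled middle pocket between two dark mouths. Next I'll enlarge this area.

Run:
```python
from h import *
c=load('a_top.png')
im=c['image'][138:248,148:398]
cv2.imwrite('pics/b.png',np.clip(cv2.resize(im,None,fx=3.2,fy=3.2,interpolation=cv2.INTER_CUBIC)*1.3,0,255))
# mat corners & white lids
g=c['image'].astype(int).min(axis=2)
for n,(u,v),z in [('cas1',(378,199),103),('cas2',(290,185),27),('jar',(319,208),88),('file',(346,208),98),('mag',(198,181),100),('matL',(276,171),3),('matR',(391,181),3)]:
    print(n,onz(c,u,v,z).round())
m=(g[160:245,268:395]>115).astype(np.uint8)
k,lab,st,ce=cv2.connectedComponentsWithStats(m)
for i in range(1,k):
    if 20<st[i,4]<2000:
        pts=np.argwhere(lab==i)[:,::-1].astype(np.float32)+[268,160]
        print(st[i,4],cv2.minAreaRect(pts.astype(np.float32)))
```

```text
cas1 [ 514. -354.  103.]
cas2 [567. -76.  27.]
jar [ 486. -166.   88.]
file [ 486. -252.   98.]
mag [578. 229. 100.]
matL [617. -29.   3.]
matR [ 579. -426.    3.]
94 ((377.92266845703125, 198.70103454589844), (16.728424072265625, 5.528277397155762), 21.037511825561523)
70 ((319.5, 207.0), (8.0, 9.0), 90.0)
110 ((349.0, 207.0), (8.0, 12.0), 90.0)
666 ((341.5, 238.0), (12.0, 77.0), 90.0)[ WARN:0@0.417] global loadsave.cpp:1063 imwrite_ Unsupported depth image for selected encoder is fallbacked to CV_8U.
```

View pics/b.png

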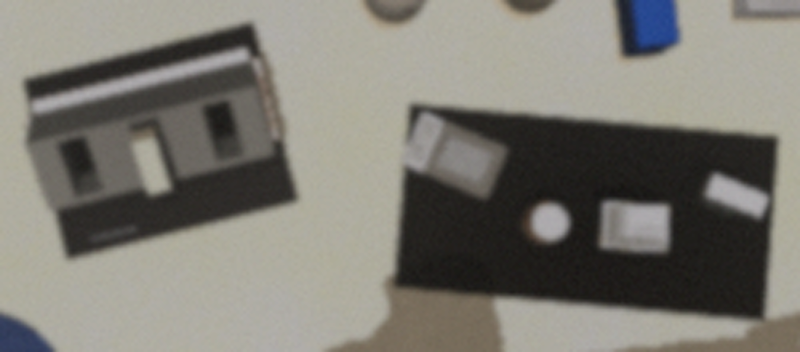

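The enlargement shows cassette2 lying with its lid to the upper left (about 22° turned). Cassette1's lid is tilted about 21°, and the magazine is yawed about +14°. I'll move above cassette1 and use the wrist camera.

```bash
python3 -m inch '[{"x":41,"y":25,"z":6,"rz":0.114},{"x":41,"y":25,"z":6,"rz":0.114},{"x":41,"y":25,"z":6,"rz":0.114},{"x":41,"y":25,"z":6,"rz":0.114},{"x":41,"y":25,"z":6,"rz":0.114},{"x":41,"y":25,"z":6,"rz":0.114},{"x":41,"y":25,"z":6,"rz":0.114},{}]'
python3 - <<'E'
from h import *
c=save('wrist','w1.png'); print(np.round(c['pose'],3).tolist(),c['k1'],c['intrinsics']); s=robot.observe();print(s['time_s'],s['position'],s['joints'],s['force'])
E
```

```text
[[0.396, 0.888, 0.234, 292.039], [-0.918, 0.383, 0.099, -500.048], [-0.001, -0.254, 0.967, 385.011], [0.0, 0.0, 0.0, 1.0]] 0.0046987573888192585 [[319.76051334   0.         257.26462975]
 [  0.         319.76051334 191.43407896]
 [  0.           0.           1.        ]]
0.15 [ 227.41304326 -527.58972062  213.84796965] [-1.37405825e+00  1.58899652e-01  1.59794243e+00 -8.13702798e-06
  1.38619538e+00 -2.10112501e-01] [-0.62362248  0.57725903  0.09845086]invalid input at $[0]: expected keys jaw, x, y, z, rx, ry, rz
```

View pics/w1.png

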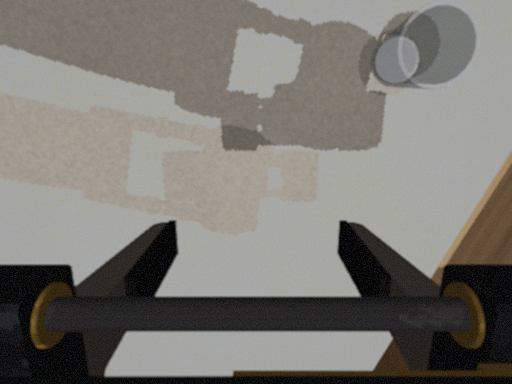

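The picture shows only the bench and a glass, because the move was refused: every row needs all its keys. The camera sits 70 mm ahead of the tool along tool x. I'll resend the move, stopping short so the camera is over cassette1.

```bash
python3 -m inch '[{"jaw":1,"x":44,"y":19,"z":3.5,"rx":0,"ry":0,"rz":0.133},{"jaw":1,"x":44,"y":19,"z":3.5,"rx":0,"ry":0,"rz":0.133},{"jaw":1,"x":44,"y":19,"z":3.5,"rx":0,"ry":0,"rz":0.133},{"jaw":1,"x":44,"y":19,"z":3.5,"rx":0,"ry":0,"rz":0.133},{"jaw":1,"x":44,"y":19,"z":3.5,"rx":0,"ry":0,"rz":0.133},{"jaw":1,"x":44,"y":19,"z":3.5,"rx":0,"ry":0,"rz":0.133},{"jaw":1,"x":0,"y":0,"z":0,"rx":0,"ry":0,"rz":0}]'
python3 - <<'E'
from h import *
c=save('wrist','w2.png'); s=robot.observe();print(s['time_s'],s['position'],s['joints'],s['force'])
im=c['image'].astype(int)
m=((im.min(axis=2)>125)).astype(np.uint8)
k,lab,st,ce=cv2.connectedComponentsWithStats(m)
for i in range(1,k):
    if st[i,4]>300: print(st[i],ce[i].round(),cv2.minAreaRect(np.argwhere(lab==i)[:,::-1].astype(np.float32)),onz(c,*ce[i],103).round())
E
```

```text
time_s: 0.85
position: [496.0, -410.8, 235.5]
eef_rot: [0.822, 0.57, 0.001, 0.0]
force: [-0.5, 0.6, 0.2]
opening: 0.996
grasp_force: 0.0
0.9 [ 493.51337251 -412.35240786  235.1732194 ] [-8.83636719e-01  3.21074984e-01  1.36426858e+00  1.17807689e-04
  1.45665251e+00 -5.21559005e-01] [-0.56333402 -0.07084989 -0.39170044]
[  42    0   79   46 1726] [90. 16.] ((87.81490325927734, 8.92515754699707), (86.6908950805664, 35.78964614868164), 32.79952621459961) [ 412. -224.  103.]
[ 146    0   71   68 2194] [181.  26.] ((182.04501342773438, 26.790651321411133), (72.24966430664062, 53.365760803222656), 73.0724868774414) [ 482. -258.  103.]
[     0      0    512    297 101695] [267. 153.] ((255.49996948242188, 147.99996948242188), (510.99993896484375, 295.99993896484375), 0.0) [ 514. -387.  103.]
[ 242   88   27   68 1648] [255. 120.] ((255.0, 121.5), (67.0, 26.0), 90.0) [ 514. -354.  103.]
[ 104  331  267   46 9951] [232. 354.] ((236.99996948242188, 353.4999694824219), (265.99993896484375, 44.99999237060547), -0.0) [ 400. -587.  103.]
```

View pics/w2.png

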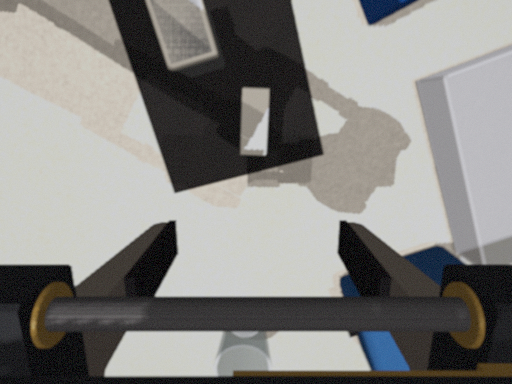

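Cassette1's lid is at (255,121), 27×68 px and square to the fingers; both sizes match. That puts it at (514,-354), so I'll grasp it there.

```bash
python3 -m inch '[{"jaw":1,"x":11,"y":30,"z":0,"rx":0,"ry":0,"rz":0},{"jaw":1,"x":11.5,"y":30,"z":0,"rx":0,"ry":0,"rz":0},{"jaw":1,"x":0,"y":0,"z":-45,"rx":0,"ry":0,"rz":0},{"jaw":1,"x":0,"y":0,"z":-45,"rx":0,"ry":0,"rz":0},{"jaw":1,"x":0,"y":0,"z":-45,"rx":0,"ry":0,"rz":0},{"jaw":1,"x":0,"y":0,"z":-27,"rx":0,"ry":0,"rz":0},{"jaw":1,"x":0,"y":0,"z":0,"rx":0,"ry":0,"rz":0},{"jaw":-1,"x":0,"y":0,"z":0,"rx":0,"ry":0,"rz":0},{"jaw":-1,"x":0,"y":0,"z":0,"rx":0,"ry":0,"rz":0},{"jaw":-1,"x":0,"y":0,"z":0,"rx":0,"ry":0,"rz":0},{"jaw":-1,"x":0,"y":0,"z":0,"rx":0,"ry":0,"rz":0},{"jaw":-1,"x":0,"y":0,"z":0,"rx":0,"ry":0,"rz":0}]' 40
python3 -m inch '[{"jaw":-1,"x":0,"y":0,"z":0,"rx":0,"ry":0,"rz":0},{"jaw":-1,"x":0,"y":0,"z":0,"rx":0,"ry":0,"rz":0},{"jaw":-1,"x":0,"y":0,"z":0,"rx":0,"ry":0,"rz":0},{"jaw":-1,"x":0,"y":0,"z":0,"rx":0,"ry":0,"rz":0},{"jaw":-1,"x":0,"y":0,"z":0,"rx":0,"ry":0,"rz":0},{"jaw":-1,"x":0,"y":0,"z":0,"rx":0,"ry":0,"rz":0}]'
```

```text
time_s: 2.1
position: [514.4, -354.5, 74.6]
eef_rot: [0.824, 0.567, 0.0, 0.001]
force: [0.3, 0.3, 0.0]
opening: 0.59
grasp_force: 0.0
time_s: 2.7
position: [514.0, -354.0, 73.6]
eef_rot: [0.824, 0.567, 0.0, -0.0]
force: [0.3, 0.1, -0.6]
opening: 0.252
grasp_force: 39.8
```

```bash
python3 -m inch '[{"jaw":-1,"x":0,"y":0,"z":44,"rx":0,"ry":0,"rz":0},{"jaw":-1,"x":0,"y":0,"z":44,"rx":0,"ry":0,"rz":0},{"jaw":-1,"x":0,"y":0,"z":44,"rx":0,"ry":0,"rz":0},{"jaw":-1,"x":0,"y":0,"z":44,"rx":0,"ry":0,"rz":0},{"jaw":-1,"x":-4,"y":46,"z":0,"rx":0,"ry":0,"rz":-0.08},{"jaw":-1,"x":-4,"y":46,"z":0,"rx":0,"ry":0,"rz":-0.08},{"jaw":-1,"x":-4,"y":46,"z":0,"rx":0,"ry":0,"rz":-0.08},{"jaw":-1,"x":-4,"y":46,"z":0,"rx":0,"ry":0,"rz":-0.08},{"jaw":-1,"x":-4,"y":46,"z":0,"rx":0,"ry":0,"rz":-0.08},{"jaw":-1,"x":-4,"y":46,"z":0,"rx":0,"ry":0,"rz":-0.08}]'
python3 -m inch '[{"jaw":-1,"x":-4,"y":46,"z":0,"rx":0,"ry":0,"rz":-0.08},{"jaw":-1,"x":-4,"y":46,"z":0,"rx":0,"ry":0,"rz":-0.08},{"jaw":-1,"x":-4,"y":46,"z":0,"rx":0,"ry":0,"rz":-0.08},{"jaw":-1,"x":-4,"y":46,"z":0,"rx":0,"ry":0,"rz":-0.08},{"jaw":-1,"x":-4,"y":46,"z":0,"rx":0,"ry":0,"rz":-0.08},{"jaw":-1,"x":-4,"y":46,"z":0,"rx":0,"ry":0,"rz":-0.08},{"jaw":-1,"x":0,"y":0,"z":0,"rx":0,"ry":0,"rz":0},{"jaw":-1,"x":0,"y":0,"z":0,"rx":0,"ry":0,"rz":0}]'
python3 - <<'E'
from h import *
c=save('wrist','w3.png')
cv2.imwrite('pics/w3b.png',cv2.resize(c['image'],(768,576)))
E
```

```text
time_s: 3.7
position: [489.2, -76.2, 249.2]
eef_rot: [0.936, 0.353, -0.0, -0.0]
force: [-0.0, 1.0, -1.4]
opening: 0.26
grasp_force: 39.8
time_s: 4.5
position: [465.4, 198.4, 249.1]
eef_rot: [0.992, 0.124, -0.001, 0.0]
force: [-0.2, 0.4, -2.2]
opening: 0.257
grasp_force: 39.8
```

View pics/w3b.png

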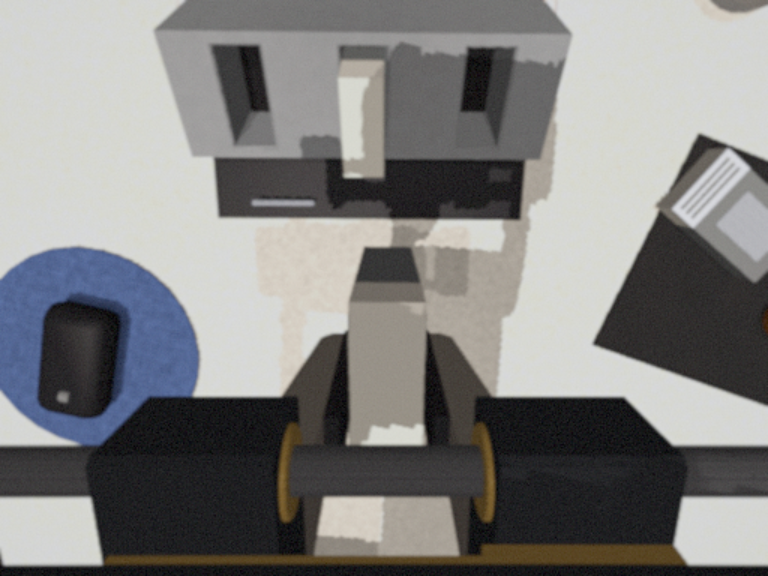

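The picture (1.5× scale) shows pocket1's mouth at about (211–275, 45–145), pocket0's at about (457–515, 47–145), and the rims at y≈30 and y≈157. I'll refine the edges and put them on the slope plane.

```bash
cat > m.py <<'E'
from h import *
c=load('w3.png'); g=cv2.GaussianBlur(c['image'],(0,0),.8).astype(float).mean(axis=2)
def ex(v,u0,u1):  # strongest |grad| along row
    v0=int(v);r=g[v0-2:v0+3].mean(0);d=np.gradient(r);k=np.arange(u0,u1+1);w=np.abs(d[k])
    i=k[w.argmax()];q=np.arange(i-2,i+3);return (q*abs(d[q])).sum()/abs(d[q]).sum()
def ey(u,v0,v1):
    u=int(u);r=g[:,u-4:u+5].mean(1);d=np.gradient(r);k=np.arange(v0,v1+1);w=np.abs(d[k])
    i=k[w.argmax()];q=np.arange(i-2,i+3);return (q*abs(d[q])).sum()/abs(d[q]).sum()
rimL=[onz(c,u,ey(u,100,110),70) for u in(150,200,310,340)]
rimT=[onz(c,u,ey(u,14,25),125) for u in(130,190,300,360)]
print(np.round(rimL,1).tolist(),np.round(rimT,1).tolist())
yaw=np.radians(14.25); X=np.array([np.cos(yaw),np.sin(yaw),0]);Y=np.array([-X[1],X[0],0]);Zv=np.array([0,0,1.])
px=X*np.cos(np.pi/6)+Zv*.5; n=-X*.5+Zv*np.cos(np.pi/6)
o=np.mean(rimL,0);print('slope', [ (np.mean(rimT,0)-o)@X ,'expect 95.3'], 'n-dist',(np.mean(rimT,0)-o)@n)
o=(np.mean(rimL,0)+np.mean(rimT,0))/2
def onp(u,v):
    a,r=ray(c,u,v); p=a+r*((o-a)@n)/(r@n); return p
for nm,uL,uR,vs,uc in[('p1',(136,162),(168,188),(45,60,75),(158,168)),('p0',(302,316),(326,346),(45,60,75),(322,320))]:
    pass
    L=[];R=[]
    for v in vs:
        L.append((ex(v,*uL),v));R.append((ex(v,*uR),v))
    top=ey(uc[0],25,36);bot=ey(uc[1],90,103)
    pl=[onp(*q) for q in L];pr=[onp(*q) for q in R];pt=onp(uc[0],top);pb=onp(uc[1],bot)
    print(nm,'L',np.round(L,1).tolist(),[round(p@Y,1) for p in pl],'R',np.round(R,1).tolist(),[round(p@Y,1) for p in pr],'top',round(top,1),round(pt@px,1),'bot',round(bot,1),round(pb@px,1), pt.round(1),pb.round(1))
E
python3 m.py
```

```text
[[508.2, 325.8, 70.0], [521.0, 274.6, 70.0], [548.6, 161.6, 70.0], [556.2, 130.7, 70.0]] [[575.9, 335.7, 125.0], [587.8, 287.1, 125.0], [609.4, 197.7, 125.0], [621.6, 149.0, 125.0]]
slope [np.float64(67.89940132820074), 'expect 95.3'] n-dist 13.68169654404376
p1 L [[143.9, 45.0], [147.1, 60.0], [151.0, 75.0]] [np.float64(179.3), np.float64(179.7), np.float64(179.5)] R [[174.9, 45.0], [177.2, 60.0], [179.9, 75.0]] [np.float64(151.5), np.float64(151.8), np.float64(151.7)] top 29.7 607.6 bot 96.8 544.1 [575.6 315.2 114.5] [521.3 305.4  82.8]
p0 L [[310.0, 45.0], [308.1, 60.0], [306.0, 75.0]] [np.float64(29.9), np.float64(30.1), np.float64(30.4)] R [[327.2, 45.0], [338.0, 60.0], [335.1, 75.0]] [np.float64(14.4), np.float64(2.2), np.float64(2.5)] top 31.2 606.4 bot 97.7 543.0 [609.8 176.3 113.9] [558.4 155.9  82.3]
```

```bash
cat > t.py <<'E'
from h import *
from scipy.spatial.transform import Rotation as R
c=load('w3.png');yaw=np.radians(13.8); X=np.array([np.cos(yaw),np.sin(yaw),0]);Y=np.array([-X[1],X[0],0]);Zv=np.array([0,0,1.])
px=X*np.cos(np.pi/6)+Zv*.5; n=-X*.5+Zv*np.cos(np.pi/6)
P={}
for nm,t,b,ul,ur in[('p1',29.7,96.8,147.1,177.2),('p0',31.2,97.7,308.1,338.0)]:
    vm=(t+b)/2
    # find o on the ray of approx centre s.t. z=97.5, then intersect with plane through it
    a,r=ray(c,(ul+ur)/2,60.); o=a+r*(97.5-a[2])/r[2]
    def onp(u,v):
        a,r=ray(c,u,v); return a+r*((o-a)@n)/(r@n)
    pl,pr=onp(ul,60),onp(ur,60);ut=(ul+ur)/2; pt,pb=onp(ut,t),onp(ut,b)
    ctr=o+Y*(((pl+pr)/2-o)@Y)+px*(((pt+pb)/2-o)@px); P[nm]=ctr
    print(nm,ctr.round(1),'size',(pl-pr)@Y,(pt-pb)@px)
print('pitch',(P['p1']-P['p0'])@Y,(P['p1']-P['p0'])@px, (P['p1']-P['p0'])@n)
E
python3 - <<'E'
from t import *
s=robot.observe();q=R.from_quat(s['eef_rot']);T=np.column_stack([px,-Y,-n])
print('turn',(R.from_matrix(T)*q.inv()).as_rotvec(),s['position'],s['joints'])
for d in(25,0,-60): t=P['p1']+n*(d+70.6);print(d,t.round(1),(t-s['position']).round(1))
print('n',n,'px',px,'Y',Y)
E
```

```text
p1 [548.6 311.5  94.7] size 28.32294010206289 64.4735792728508
p0 [584.9 164.5  94.2] size 28.114236030131757 64.08069269787376
pitch 151.3804341326742 0.1137528066706098 0.5730260241678016
turn [ 0.12699833 -0.50897941 -0.0047383 ] [465.7585744  197.46617632 249.17341483] [ 1.62170127e-01 -4.47684451e-02  1.74055820e+00 -7.07788376e-04
  1.44673209e+00  1.48718215e+00]
25 [502.2 300.1 177.5] [ 36.4 102.6 -71.6]
0 [514.3 303.1 155.9] [ 48.6 105.6 -93.3]
-60 [543.5 310.2 103.9] [  77.7  112.7 -145.2]
n [-0.48556714 -0.11926673  0.8660254 ] px [0.84102696 0.20657603 0.5       ] Y [-0.23853346  0.97113428  0.        ]
```

```bash
python3 -m inch '[{"jaw":-1,"x":9,"y":25.4,"z":0,"rx":0.032,"ry":-0.127,"rz":-0.001},{"jaw":-1,"x":9,"y":25.4,"z":0,"rx":0.032,"ry":-0.127,"rz":-0.001},{"jaw":-1,"x":9,"y":25.4,"z":0,"rx":0.032,"ry":-0.127,"rz":-0.001},{"jaw":-1,"x":9,"y":25.3,"z":0,"rx":0.032,"ry":-0.127,"rz":-0.001},{"jaw":-1,"x":0,"y":0,"z":-35,"rx":0,"ry":0,"rz":0},{"jaw":-1,"x":0,"y":0,"z":-35,"rx":0,"ry":0,"rz":0},{"jaw":-1,"x":0,"y":0,"z":0,"rx":0,"ry":0,"rz":0},{"jaw":-1,"x":0,"y":0,"z":0,"rx":0,"ry":0,"rz":0}]'
python3 - <<'E'
from h import *
from scipy.spatial.transform import Rotation as R
s=robot.observe();print(s['position'],R.from_quat(s['eef_rot']).as_matrix().round(3).tolist(),s['force'],s['joints'])
c=save('wrist','w4.png')
im=c['image'][0:300,100:420];cv2.imwrite('pics/w4b.png',cv2.resize(im,None,fx=2,fy=2,interpolation=cv2.INTER_CUBIC))
E
```

```text
time_s: 5.35
position: [502.4, 298.1, 179.6]
eef_rot: [0.959, 0.115, 0.257, -0.032]
force: [0.7, 0.1, -1.1]
opening: 0.258
grasp_force: 39.8
[502.43907139 298.09179864 179.64276895] [[0.842, 0.237, 0.485], [0.205, -0.971, 0.12], [0.499, -0.001, -0.866]] [ 0.70643844  0.116156   -1.05759323] [ 0.36248805 -0.14659154  2.06327294 -0.09256069  0.70729833  1.74868164]
```

View pics/w4b.png

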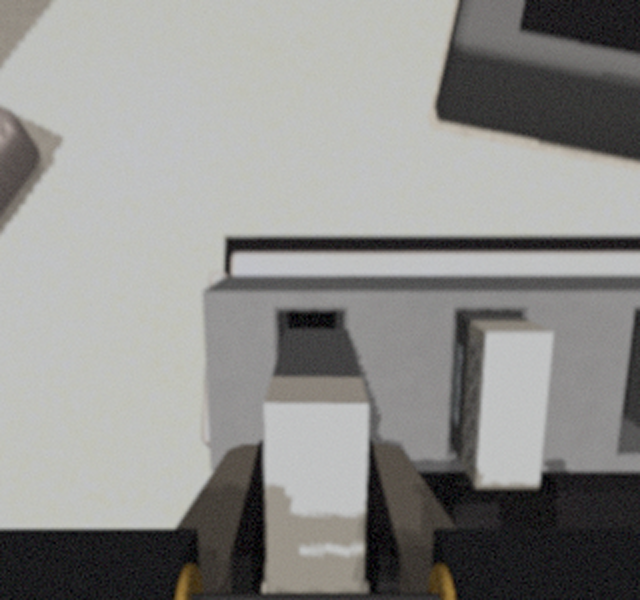

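The tool is aligned with the pocket: mouth top edge at crop (278–344, 311), held cassette's lid top far edge at (265–368, 403). I'll compare the two in the pocket frame.

```bash
cat > u.py <<'E'
from t import *
c=load('w4.png');M=np.array([548.5,310.8,97.])
g=cv2.GaussianBlur(c['image'],(0,0),.7).astype(float).mean(axis=2)
def peaks(d,lo,hi):
    k=np.arange(lo,hi+1);i=k[np.abs(d[k]).argmax()];q=np.arange(i-1,i+2);return (q*abs(d[q])).sum()/abs(d[q]).sum()
def row(v,lo,hi): return peaks(np.gradient(g[v-1:v+2].mean(0)),lo,hi)
def col(u,lo,hi): return peaks(np.gradient(g[:,u-3:u+4].mean(1)),lo,hi)
def inp(u,v,h):
    a,r=ray(c,u,v);o=M+n*h;p=a+r*((o-a)@n)/(r@n)-M;return np.round([p@px,p@Y],1)
# mouth
print('mouth L',inp(row(158,234,243),158,0),'R',inp(row(158,266,278),158,0),'top',inp(255,col(255,150,160),0))
# lid top plane: 25+100 above the mouth
for v in(212,225): print('lid',row(v,226,238),inp(row(v,226,238),v,125),inp(row(v,278,290),v,125))
print('lid far edge',inp(258,col(258,195,208),125))
print('foot',[inp(u,v,25) for u,v in((239,168),(273,168))])
E
python3 u.py
```

```text
p1 [548.6 311.5  94.7] size 28.32294010206289 64.4735792728508
p0 [584.9 164.5  94.2] size 28.114236030131757 64.08069269787376
pitch 151.3804341326742 0.1137528066706098 0.5730260241678016
mouth L [29.8 14.6] R [ 29.8 -14. ] top [32.3  0.3]
lid 231.92455621301772 [23.8 10.2] [ 23.7 -14.2]
lid 231.01697247706423 [17.3 10.7] [ 17.3 -14.3]
lid far edge [29.1 -2. ]
foot [array([25.9, 12.4]), array([ 25.9, -13.7])]
```

```bash
python3 -m inch '[{"jaw":-1,"x":0.4,"y":2.1,"z":0.5,"rx":0,"ry":0,"rz":0},{"jaw":-1,"x":3.88,"y":0.95,"z":-6.93,"rx":0,"ry":0,"rz":0},{"jaw":-1,"x":3.88,"y":0.95,"z":-6.93,"rx":0,"ry":0,"rz":0},{"jaw":-1,"x":3.88,"y":0.95,"z":-6.93,"rx":0,"ry":0,"rz":0},{"jaw":-1,"x":2.43,"y":0.6,"z":-4.33,"rx":0,"ry":0,"rz":0},{"jaw":-1,"x":2.43,"y":0.6,"z":-4.33,"rx":0,"ry":0,"rz":0},{"jaw":-1,"x":2.43,"y":0.6,"z":-4.33,"rx":0,"ry":0,"rz":0},{"jaw":-1,"x":0,"y":0,"z":0,"rx":0,"ry":0,"rz":0}]'
```

```text
time_s: 6.2
position: [521.1, 306.0, 145.3]
eef_rot: [0.959, 0.116, 0.256, -0.032]
force: [-0.4, -0.4, -2.2]
opening: 0.255
grasp_force: 39.8
```

Entry went in freely. Continuing down to the floor, then pressing slowly.

```bash
python3 -m inch '[{"jaw":-1,"x":2.43,"y":0.6,"z":-4.33,"rx":0,"ry":0,"rz":0},{"jaw":-1,"x":2.43,"y":0.6,"z":-4.33,"rx":0,"ry":0,"rz":0},{"jaw":-1,"x":2.43,"y":0.6,"z":-4.33,"rx":0,"ry":0,"rz":0},{"jaw":-1,"x":2.43,"y":0.6,"z":-4.33,"rx":0,"ry":0,"rz":0},{"jaw":-1,"x":2.43,"y":0.6,"z":-4.33,"rx":0,"ry":0,"rz":0},{"jaw":-1,"x":2.43,"y":0.6,"z":-4.33,"rx":0,"ry":0,"rz":0},{"jaw":-1,"x":1.46,"y":0.36,"z":-2.6,"rx":0,"ry":0,"rz":0},{"jaw":-1,"x":0,"y":0,"z":0,"rx":0,"ry":0,"rz":0}]'
python3 -m inch '[{"jaw":-1,"x":0.97,"y":0.24,"z":-1.73,"rx":0,"ry":0,"rz":0},{"jaw":-1,"x":0.97,"y":0.24,"z":-1.73,"rx":0,"ry":0,"rz":0},{"jaw":-1,"x":0.97,"y":0.24,"z":-1.73,"rx":0,"ry":0,"rz":0},{"jaw":-1,"x":0.97,"y":0.24,"z":-1.73,"rx":0,"ry":0,"rz":0},{"jaw":-1,"x":0.97,"y":0.24,"z":-1.73,"rx":0,"ry":0,"rz":0}]'
```

```text
time_s: 7.0
position: [537.2, 310.0, 117.1]
eef_rot: [0.959, 0.116, 0.257, -0.032]
force: [0.1, -0.4, -2.2]
opening: 0.254
grasp_force: 39.8
time_s: 7.5
position: [542.5, 311.5, 109.4]
eef_rot: [0.959, 0.116, 0.257, -0.032]
force: [-3.4, -2.3, 3.4]
opening: 0.257
grasp_force: 39.8
```

```bash
python3 -m inch '[{"jaw":-1,"x":0.97,"y":0.24,"z":-1.73,"rx":0,"ry":0,"rz":0},{"jaw":-1,"x":0.49,"y":0.12,"z":-0.87,"rx":0,"ry":0,"rz":0}]'
```

```text
time_s: 7.7
position: [544.0, 311.8, 106.6]
eef_rot: [0.959, 0.116, 0.257, -0.032]
force: [-2.3, -0.7, 2.1]
opening: 0.261
grasp_force: 39.8
```

```bash
python3 -m inch '[{"jaw":-1,"x":0.97,"y":0.24,"z":-1.73,"rx":0,"ry":0,"rz":0},{"jaw":-1,"x":0.49,"y":0.12,"z":-0.87,"rx":0,"ry":0,"rz":0},{"jaw":-1,"x":0,"y":0,"z":0,"rx":0,"ry":0,"rz":0}]'
```

```text
time_s: 8.0
position: [545.2, 312.3, 106.1]
eef_rot: [0.959, 0.116, 0.257, -0.032]
force: [-21.1, -8.3, 23.5]
opening: 0.258
grasp_force: 39.9
```

Force jumped to about 32 N with no further travel, so it's on the hard stop. I'll release partly, since the neighbour is close, and retreat along the axis.

```bash
python3 -m inch '[{"jaw":0,"x":0,"y":0,"z":0,"rx":0,"ry":0,"rz":0},{"jaw":0,"x":0,"y":0,"z":0,"rx":0,"ry":0,"rz":0},{"jaw":0,"x":0,"y":0,"z":0,"rx":0,"ry":0,"rz":0},{"jaw":0,"x":0,"y":0,"z":0,"rx":0,"ry":0,"rz":0},{"jaw":0,"x":-4.85,"y":-1.2,"z":8.66,"rx":0,"ry":0,"rz":0},{"jaw":0,"x":-9.7,"y":-2.4,"z":17.3,"rx":0,"ry":0,"rz":0},{"jaw":0,"x":-9.7,"y":-2.4,"z":17.3,"rx":0,"ry":0,"rz":0},{"jaw":0,"x":-9.7,"y":-2.4,"z":17.3,"rx":0,"ry":0,"rz":0},{"jaw":0,"x":-9.7,"y":-2.4,"z":17.3,"rx":0,"ry":0,"rz":0},{"jaw":0,"x":-9.7,"y":-2.4,"z":17.3,"rx":0,"ry":0,"rz":0}]'
python3 - <<'E'
from h import *
c=save('wrist','w5.png')
for v in ():pass
s=robot.observe();print(s['position'],s['eef_rot'],s['joints'])
E
```

```text
time_s: 9.0
position: [491.2, 298.7, 200.3]
eef_rot: [0.959, 0.116, 0.257, -0.032]
force: [-0.6, 0.6, -0.0]
opening: 0.502
grasp_force: 0.0
[491.8907749  299.45597919 203.85987981] [ 0.95816554  0.11612378  0.2595184  -0.03292836] [ 0.37345498 -0.20358247  2.06379998 -0.09294095  0.75767462  1.75346327]
```

View pics/w5.png

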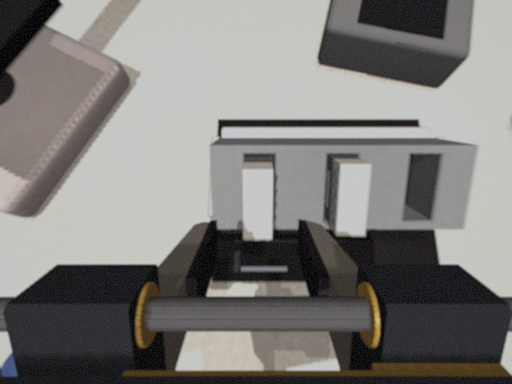

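Cassette1 sits in line with the fixed cassette: their tops are at (258,163) and (350,160). Next I'll look at cassette2 from above.

```bash
python3 -m inch '[{"jaw":0,"x":0,"y":-30,"z":12,"rx":-0.032,"ry":0.127,"rz":0.001},{"jaw":0,"x":0,"y":-30,"z":12,"rx":-0.032,"ry":0.127,"rz":0.001},{"jaw":0,"x":0,"y":-30,"z":12,"rx":-0.032,"ry":0.127,"rz":0.001},{"jaw":0,"x":0,"y":-30,"z":12,"rx":-0.032,"ry":0.127,"rz":0.001},{"jaw":1,"x":5,"y":-42,"z":0,"rx":0,"ry":0,"rz":0.111},{"jaw":1,"x":5,"y":-42,"z":0,"rx":0,"ry":0,"rz":0.111},{"jaw":1,"x":5,"y":-42,"z":0,"rx":0,"ry":0,"rz":0.111},{"jaw":1,"x":5,"y":-42,"z":0,"rx":0,"ry":0,"rz":0.111}]'
python3 -m inch '[{"jaw":1,"x":5,"y":-42,"z":0,"rx":0,"ry":0,"rz":0.111},{"jaw":1,"x":5,"y":-42,"z":0,"rx":0,"ry":0,"rz":0.111},{"jaw":1,"x":5,"y":-42,"z":0,"rx":0,"ry":0,"rz":0.111},{"jaw":1,"x":5,"y":-42,"z":0,"rx":0,"ry":0,"rz":0.111},{"jaw":1,"x":0,"y":0,"z":0,"rx":0,"ry":0,"rz":0},{"jaw":1,"x":0,"y":0,"z":0,"rx":0,"ry":0,"rz":0}]'
python3 - <<'E'
from h import *
c=save('wrist','w6.png')
cv2.imwrite('pics/w6b.png',cv2.resize(c['image'],(768,576)))
E
```

```text
time_s: 9.85
position: [511.9, 9.2, 246.9]
eef_rot: [0.94, 0.34, 0.0, 0.0]
force: [0.1, 1.2, -0.2]
opening: 0.831
grasp_force: 0.0
time_s: 10.45
position: [531.6, -157.6, 246.6]
eef_rot: [0.845, 0.535, 0.0, -0.0]
force: [0.0, 0.8, 0.0]
opening: 1.002
grasp_force: 0.0
```

View pics/w6b.png

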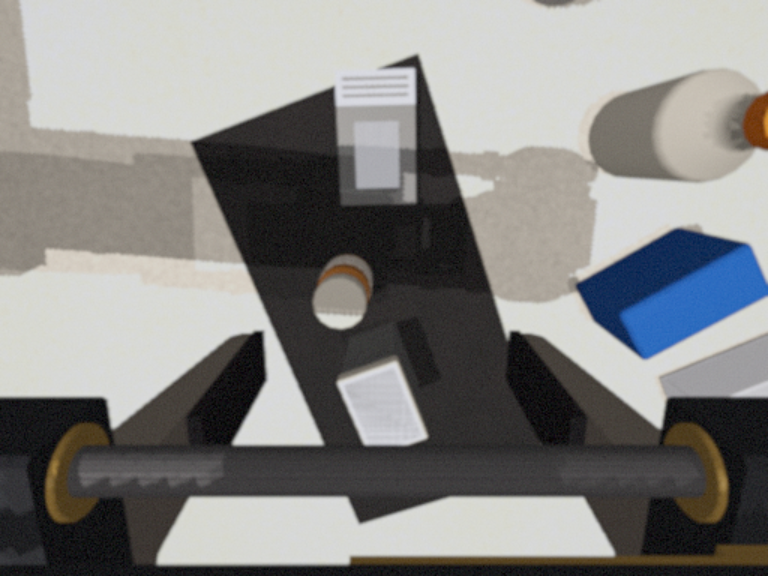

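Cassette2 lies almost square to the tool, with corners at about (337,69), (417,69), (340,205) and (417,205) in the 1.5× view, lid at the top.

Run:
```python
from h import *
c=load('w6.png')
L=[onz(c,u/1.5,v/1.5,27) for u,v in((337,68),(417,69),(341,205),(417,205))]
L=np.array(L);print(L.round(1).tolist())
d=(L[0]+L[1]-L[2]-L[3])/2;w=(L[1]-L[0]+L[3]-L[2])/2
print('len',np.linalg.norm(d),'wid',np.linalg.norm(w),'ang',np.degrees(np.arctan2(d[1],d[0])),np.degrees(np.arctan2(w[1],w[0])))
ctr=L.mean(0);print(ctr.round(1)); a=np.arctan2(d[1],d[0])
dd=np.array([np.cos(a),np.sin(a),0]);print('lid end',ctr+50*dd,'TCP xy',(ctr+27*dd).round(1))
s=robot.observe();print(s['position'],s['eef_rot'],s['joints'])
from scipy.spatial.transform import Rotation as R
e=np.cross(dd,[0,0,1]);T=np.column_stack([.7071*(dd-[0,0,1]),e*0,-.7071*(dd+[0,0,1])]);T[:,1]=np.cross(T[:,2],T[:,0])
print('turn',(R.from_matrix(T)*R.from_quat(s['eef_rot']).inv()).as_rotvec())
```

```text
[[556.7, -16.6, 27.0], [610.8, -42.9, 27.0], [513.7, -109.0, 27.0], [569.2, -135.1, 27.0]]
len 101.50276253997687 wid 60.713876553293225 ang 65.39056815794608 -25.567755981806275
[562.6 -75.9  27. ]
lid end [583.39512738 -30.44478051  27.        ] TCP xy [573.8 -51.4  27. ]
[ 531.65887334 -156.60223741  246.7464529 ] [ 8.44173342e-01  5.36070142e-01  7.32491002e-05 -4.06947077e-04] [-5.04816841e-01  8.44073837e-02  1.61421209e+00  5.23122526e-04
  1.44361711e+00 -6.56369776e-02]
turn [-0.71321239  0.3302476   0.0094636 ]
```

```bash
python3 -m inch '[{"jaw":1,"x":7,"y":17.5,"z":-19.5,"rx":-0.119,"ry":0.055,"rz":0.0016},{"jaw":1,"x":7,"y":17.5,"z":-19.5,"rx":-0.119,"ry":0.055,"rz":0.0016},{"jaw":1,"x":7,"y":17.5,"z":-19.5,"rx":-0.119,"ry":0.055,"rz":0.0016},{"jaw":1,"x":7,"y":17.5,"z":-19.5,"rx":-0.119,"ry":0.055,"rz":0.0016},{"jaw":1,"x":7,"y":17.5,"z":-19.5,"rx":-0.119,"ry":0.055,"rz":0.0016},{"jaw":1,"x":7,"y":17.5,"z":-19.5,"rx":-0.119,"ry":0.055,"rz":0.0016},{"jaw":1,"x":0,"y":0,"z":0,"rx":0,"ry":0,"rz":0},{"jaw":1,"x":0,"y":0,"z":0,"rx":0,"ry":0,"rz":0}]'
python3 - <<'E'
from h import *
from scipy.spatial.transform import Rotation as R
s=robot.observe();print(s['position'],s['joints'],R.from_quat(s['eef_rot']).as_matrix().round(3).tolist())
E
```

```text
time_s: 11.3
position: [573.1, -50.2, 128.3]
eef_rot: [0.776, 0.501, -0.323, 0.207]
force: [-0.7, -0.5, 0.7]
opening: 1.0
grasp_force: 0.0
[573.05494836 -50.23176223 128.33184504] [ 0.05589484  0.61420551  1.38180757 -0.67817478  1.57972206  0.6282804 ] [[0.289, 0.911, -0.294], [0.644, -0.412, -0.645], [-0.709, -0.003, -0.706]]
```

```bash
python3 -m inch '[{"jaw":1,"x":0.5,"y":-1,"z":-30,"rx":0,"ry":0,"rz":0},{"jaw":1,"x":0,"y":0,"z":-30,"rx":0,"ry":0,"rz":0},{"jaw":1,"x":0,"y":0,"z":-30,"rx":0,"ry":0,"rz":0},{"jaw":1,"x":0,"y":0,"z":-15,"rx":0,"ry":0,"rz":0},{"jaw":1,"x":0,"y":0,"z":-5,"rx":0,"ry":0,"rz":0},{"jaw":1,"x":0,"y":0,"z":0,"rx":0,"ry":0,"rz":0},{"jaw":1,"x":0,"y":0,"z":0,"rx":0,"ry":0,"rz":0}]'
```

```text
time_s: 12.0
position: [575.8, -53.4, 22.4]
eef_rot: [0.778, 0.499, -0.321, 0.208]
force: [0.2, -0.7, -0.4]
opening: 0.999
grasp_force: 0.0
```

```bash
python3 -m inch '[{"jaw":1,"x":-2,"y":1.5,"z":-5,"rx":0,"ry":0,"rz":0},{"jaw":1,"x":0,"y":0,"z":-4,"rx":0,"ry":0,"rz":0},{"jaw":1,"x":0,"y":0,"z":0,"rx":0,"ry":0,"rz":0}]'
python3 -m inch '[{"jaw":-1,"x":0,"y":0,"z":0,"rx":0,"ry":0,"rz":0},{"jaw":-1,"x":0,"y":0,"z":0,"rx":0,"ry":0,"rz":0},{"jaw":-1,"x":0,"y":0,"z":0,"rx":0,"ry":0,"rz":0},{"jaw":-1,"x":0,"y":0,"z":0,"rx":0,"ry":0,"rz":0},{"jaw":-1,"x":0,"y":0,"z":0,"rx":0,"ry":0,"rz":0},{"jaw":-1,"x":0,"y":0,"z":0,"rx":0,"ry":0,"rz":0},{"jaw":-1,"x":0,"y":0,"z":0,"rx":0,"ry":0,"rz":0},{"jaw":-1,"x":0,"y":0,"z":0,"rx":0,"ry":0,"rz":0}]' 55
```

```text
time_s: 12.3
position: [571.8, -51.5, 10.5]
eef_rot: [0.777, 0.5, -0.323, 0.207]
force: [-0.3, 0.4, 0.0]
opening: 0.995
grasp_force: 0.0
time_s: 13.1
position: [572.4, -51.7, 11.1]
eef_rot: [0.777, 0.5, -0.322, 0.207]
force: [-0.1, -0.8, 0.5]
opening: 0.65
grasp_force: 54.9
```

```bash
python3 -m inch '[{"jaw":-1,"x":0,"y":0,"z":20,"rx":0,"ry":0,"rz":0},{"jaw":-1,"x":0,"y":0,"z":40,"rx":0,"ry":0,"rz":0},{"jaw":-1,"x":0,"y":0,"z":45,"rx":0,"ry":0,"rz":0},{"jaw":-1,"x":0,"y":0,"z":45,"rx":0,"ry":0,"rz":0},{"jaw":-1,"x":0,"y":0,"z":45,"rx":0,"ry":0,"rz":0},{"jaw":-1,"x":0,"y":0,"z":0,"rx":0,"ry":0,"rz":0},{"jaw":-1,"x":0,"y":0,"z":0,"rx":0,"ry":0,"rz":0}]'
cat > v.py <<'E'
from t import *
a=np.radians(65.39);d=np.array([np.cos(a),np.sin(a),0]);z=np.array([0,0,1.]);e=np.cross(d,z)
Rg=R.from_quat([.777,.5,-.322,.207]).as_matrix()
A=np.column_stack([px,-Y,n])@np.column_stack([e,z,d]).T
Tf=A@Rg; M0=np.array([584.6,164.9,97.])
if __name__=='__main__':
    s=robot.observe();print(s['position'],s['joints'])
    q=R.from_quat(s['eef_rot']);rv=(R.from_matrix(Tf)*q.inv()).as_rotvec();print('turn',rv,np.degrees(np.linalg.norm(rv)))
    t=M0+106*n+4*Y;print('target',t,'delta',t-s['position']); print('toolz',Tf[:,2])
E
python3 v.py
```

```text
time_s: 13.8
position: [572.6, -51.3, 206.4]
eef_rot: [0.777, 0.5, -0.321, 0.207]
force: [-0.7, -0.3, -1.6]
opening: 0.648
grasp_force: 54.9
p1 [548.6 311.5  94.7] size 28.32294010206289 64.4735792728508
p0 [584.9 164.5  94.2] size 28.114236030131757 64.08069269787376
pitch 151.3804341326742 0.1137528066706098 0.5730260241678016
[572.61870011 -51.33387429 206.38322739] [ 0.0535988   0.52113867  1.34798574 -0.68160655  1.6748657   0.55224934]
turn [ 1.54471033 -0.57424023  0.92908158] 108.39468756224363
target [532.17574933 156.14226387 188.7986928 ] delta [-40.44295078 207.47613816 -17.58453459]
toolz [ 0.17585402  0.77121964 -0.61179705]
```

```bash
python3 -m inch '[{"jaw":-1,"x":-5,"y":0,"z":5,"rx":0.0965,"ry":-0.0359,"rz":0.0581},{"jaw":-1,"x":-5,"y":0,"z":5,"rx":0.0965,"ry":-0.0359,"rz":0.0581},{"jaw":-1,"x":-5,"y":0,"z":5,"rx":0.0965,"ry":-0.0359,"rz":0.0581},{"jaw":-1,"x":-5,"y":0,"z":5,"rx":0.0965,"ry":-0.0359,"rz":0.0581},{"jaw":-1,"x":-5,"y":0,"z":5,"rx":0.0965,"ry":-0.0359,"rz":0.0581},{"jaw":-1,"x":-5,"y":0,"z":5,"rx":0.0965,"ry":-0.0359,"rz":0.0581},{"jaw":-1,"x":-5,"y":0,"z":5,"rx":0.0965,"ry":-0.0359,"rz":0.0581},{"jaw":-1,"x":-5,"y":0,"z":5,"rx":0.0965,"ry":-0.0359,"rz":0.0581}]'
python3 v.py | tail -4
```

```text
time_s: 14.6
position: [530.7, -50.9, 243.7]
eef_rot: [0.701, 0.711, 0.054, 0.034]
force: [0.3, -1.6, -2.5]
opening: 0.647
grasp_force: 54.9
[530.72627009 -50.8721891  243.66542121] [-0.36660339 -0.07175755  1.78233101  0.07317642  1.32572134 -0.39458784]
turn [ 0.77077908 -0.28917187  0.45972776] 54.02449328598954
target [532.17574933 156.14226387 188.7986928 ] delta [  1.44947924 207.01445297 -54.86672841]
toolz [ 0.17585402  0.77121964 -0.61179705]
```

```bash
python3 -m inch '[{"jaw":-1,"x":0,"y":20,"z":0,"rx":0.0963,"ry":-0.0361,"rz":0.0575},{"jaw":-1,"x":0,"y":20,"z":0,"rx":0.0963,"ry":-0.0361,"rz":0.0575},{"jaw":-1,"x":0,"y":20,"z":0,"rx":0.0963,"ry":-0.0361,"rz":0.0575},{"jaw":-1,"x":0,"y":20,"z":0,"rx":0.0963,"ry":-0.0361,"rz":0.0575},{"jaw":-1,"x":0,"y":20,"z":0,"rx":0.0963,"ry":-0.0361,"rz":0.0575},{"jaw":-1,"x":0,"y":20,"z":0,"rx":0.0963,"ry":-0.0361,"rz":0.0575},{"jaw":-1,"x":0,"y":20,"z":0,"rx":0.0963,"ry":-0.0361,"rz":0.0575},{"jaw":-1,"x":0,"y":20,"z":0,"rx":0.0963,"ry":-0.0361,"rz":0.0575},{"jaw":-1,"x":0,"y":0,"z":0,"rx":0,"ry":0,"rz":0}]'
python3 v.py | tail -4
```

```text
time_s: 15.5
position: [529.8, 109.4, 241.2]
eef_rot: [0.476, 0.761, 0.415, -0.145]
force: [-0.7, -0.0, -2.2]
opening: 0.644
grasp_force: 54.9
[529.82796614 109.38043181 241.1652808 ] [-0.53061399  0.04853984  1.91941114  0.85287574  1.55515725 -1.17300075]
turn [-0.0011053  -0.00942165  0.00522763] 0.6205884462542368
target [532.17574933 156.14226387 188.7986928 ] delta [  2.34778319  46.76183206 -52.36658799]
toolz [ 0.17585402  0.77121964 -0.61179705]
```

Good. Move to 30 mm above pocket0's mouth and look.

```bash
python3 -m inch '[{"jaw":-1,"x":1,"y":23,"z":0,"rx":0,"ry":-0.009,"rz":0.005},{"jaw":-1,"x":1,"y":23.5,"z":0,"rx":0,"ry":0,"rz":0},{"jaw":-1,"x":0,"y":0,"z":-26,"rx":0,"ry":0,"rz":0},{"jaw":-1,"x":0,"y":0,"z":-26,"rx":0,"ry":0,"rz":0},{"jaw":-1,"x":0,"y":0,"z":0,"rx":0,"ry":0,"rz":0},{"jaw":-1,"x":0,"y":0,"z":0,"rx":0,"ry":0,"rz":0}]'
python3 v.py | tail -4
python3 - <<'E'
from h import *
c=save('wrist','w7.png');cv2.imwrite('pics/w7b.png',cv2.resize(c['image'],(768,576)))
E
```

```text
time_s: 16.1
position: [534.0, 154.9, 193.9]
eef_rot: [0.471, 0.765, 0.417, -0.139]
force: [-0.5, 0.2, -1.1]
opening: 0.648
grasp_force: 54.9
[533.99046279 154.86427681 193.94485473] [-0.44265042  0.09531308  1.97491014  0.89622647  1.42185443 -1.21782036]
turn [0.00374536 0.0078818  0.00071554] 0.5016653002324228
target [532.17574933 156.14226387 188.7986928 ] delta [-1.81471345  1.27798706 -5.14616193]
toolz [ 0.17585402  0.77121964 -0.61179705]
```

View pics/w7b.png

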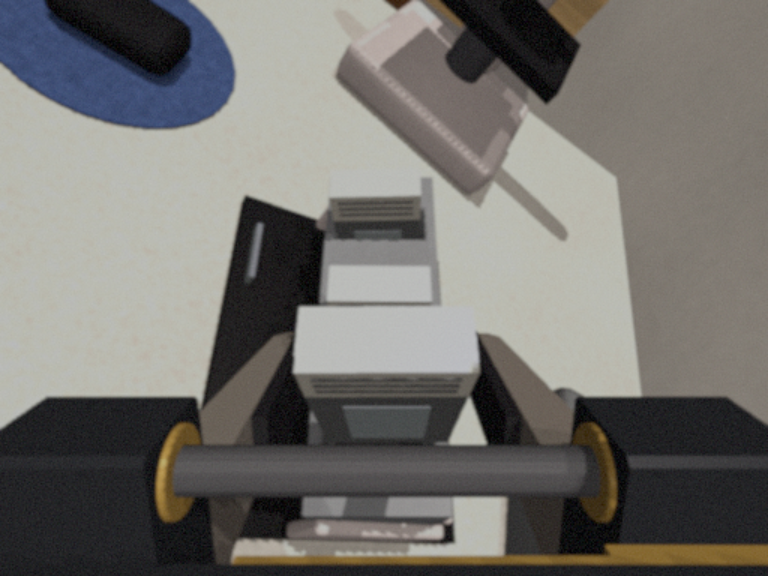

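The view shows the held lid top at about (297–478, 306–375). The middle cassette's lid is behind it at (328–432, 265), and cassette1's lid top edge is at (332–422, 177–197). I'll compare them in the pocket frame.

Run:
```python
from v import *
c=load('w7.png');s=robot.observe();h=(s['position']-M0)@n-76
def inp(u,v,hh):
    a,r=ray(c,u/1.5,v/1.5);o=M0+n*hh;p=a+r*((o-a)@n)/(r@n)-M0;return np.round([p@px,p@Y],1)
print('foot h',h)
for k in [(298,306),(477,308),(297,374),(478,376)]: print('held',inp(*k,h+100))
for k in [(328,265),(432,265)]: print('mid',inp(*k,40))
for k in [(332,177),(421,177),(332,197),(419,197)]: print('c1',inp(*k,40))
t=s['position']-M0;print('tcp in pocket',t@px,t@Y,t@n)
# orientation of the held cassette
C=R.from_quat(s['eef_rot']).as_matrix()@Rg.T@np.column_stack([e,z,d]);print((np.column_stack([px,-Y,n]).T@C).round(3))
```

```text
p1 [548.6 311.5  94.7] size 28.32294010206289 64.4735792728508
p0 [584.9 164.5  94.2] size 28.114236030131757 64.08069269787376
pitch 151.3804341326742 0.1137528066706098 0.5730260241678016
foot h 34.21483821608385
held [-27.3  10.8]
held [35.  10.5]
held [-25.3 -13.9]
held [ 33.1 -14.3]
mid [-30.7  87.9]
mid [31.6 88.5]
c1 [-32.4 157.9]
c1 [ 27.3 158.6]
c1 [-31.4 140.6]
c1 [ 25.4 141.2]
tcp in pocket 4.809085304165301 1.8644334841661465 110.21483821608385
[[ 1.     0.003 -0.009]
 [-0.003  1.    -0.006]
 [ 0.009  0.006  1.   ]]
```

```bash
python3 -m inch '[{"jaw":-1,"x":-3.6,"y":1.4,"z":-1.85,"rx":0.004,"ry":0.008,"rz":0.001},{"jaw":-1,"x":0,"y":0,"z":0,"rx":0,"ry":0,"rz":0},{"jaw":-1,"x":0,"y":0,"z":0,"rx":0,"ry":0,"rz":0}]'
cat > w.py <<'E'
from v import *
s=robot.observe();t=s['position']-M0
C=R.from_quat(s['eef_rot']).as_matrix()@Rg.T@np.column_stack([e,z,d])
print('pocket px,Y,n',t@px,t@Y,t@n,'foot h',t@n-76,'force n/px/Y',s['force']@n,s['force']@px,s['force']@Y,s['torque'],'axis',(np.column_stack([px,-Y,n]).T@C[:,2]).round(3),s['time_s'])
E
python3 w.py|tail -1
```

```text
time_s: 16.45
position: [530.9, 156.0, 192.8]
eef_rot: [0.471, 0.764, 0.417, -0.142]
force: [0.5, -0.5, -2.1]
opening: 0.646
grasp_force: 54.9
pocket px,Y,n 0.9185956931966146 4.202510321245738 110.03393798901345 foot h 34.03393798901345 force n/px/Y -1.9779906241444498 -0.7378203765900135 -0.6205459584757329 [-0.61572839  0.05083199  0.03987702] axis [-0.003 -0.     1.   ] 16.45
```

```bash
python3 -m inch '[{"jaw":-1,"x":3.88,"y":0.95,"z":-6.93,"rx":0,"ry":0,"rz":0},{"jaw":-1,"x":3.88,"y":0.95,"z":-6.93,"rx":0,"ry":0,"rz":0},{"jaw":-1,"x":3.88,"y":0.95,"z":-6.93,"rx":0,"ry":0,"rz":0},{"jaw":-1,"x":1.94,"y":0.48,"z":-3.46,"rx":0,"ry":0,"rz":0},{"jaw":-1,"x":1.94,"y":0.48,"z":-3.46,"rx":0,"ry":0,"rz":0},{"jaw":-1,"x":1.94,"y":0.48,"z":-3.46,"rx":0,"ry":0,"rz":0},{"jaw":-1,"x":1.94,"y":0.48,"z":-3.46,"rx":0,"ry":0,"rz":0},{"jaw":-1,"x":0,"y":0,"z":0,"rx":0,"ry":0,"rz":0}]'; python3 w.py|tail -1
```

```text
time_s: 17.25
position: [550.0, 161.1, 157.1]
eef_rot: [0.471, 0.764, 0.417, -0.142]
force: [0.3, 0.6, -1.6]
opening: 0.645
grasp_force: 54.9
pocket px,Y,n 0.18707214444762243 4.579616456244814 69.29416899243421 foot h -6.705831007565791 force n/px/Y -1.6060283980663088 -0.3959860113012011 0.5198790739578245 [-0.69103861  0.04384792  0.01415752] axis [-0.001  0.001  1.   ] 17.25
```

Free so far at about 6 mm in. Continuing to just above the floor.

```bash
python3 -m inch '[{"jaw":-1,"x":1.94,"y":0.48,"z":-3.46,"rx":0,"ry":0,"rz":0},{"jaw":-1,"x":1.94,"y":0.48,"z":-3.46,"rx":0,"ry":0,"rz":0},{"jaw":-1,"x":1.94,"y":0.48,"z":-3.46,"rx":0,"ry":0,"rz":0}]'; python3 w.py|tail -1; python3 -m inch '[{"jaw":-1,"x":1.94,"y":0.48,"z":-3.46,"rx":0,"ry":0,"rz":0},{"jaw":-1,"x":1.94,"y":0.48,"z":-3.46,"rx":0,"ry":0,"rz":0},{"jaw":-1,"x":1.94,"y":0.48,"z":-3.46,"rx":0,"ry":0,"rz":0},{"jaw":-1,"x":1.94,"y":0.48,"z":-3.46,"rx":0,"ry":0,"rz":0},{"jaw":-1,"x":1.94,"y":0.48,"z":-3.46,"rx":0,"ry":0,"rz":0},{"jaw":-1,"x":1.94,"y":0.48,"z":-3.46,"rx":0,"ry":0,"rz":0},{"jaw":-1,"x":0,"y":0,"z":0,"rx":0,"ry":0,"rz":0}]'; python3 w.py|tail -1
```

```text
time_s: 17.55
position: [556.1, 162.5, 147.0]
eef_rot: [0.471, 0.764, 0.417, -0.142]
force: [1.0, 0.5, -2.3]
opening: 0.654
grasp_force: 54.9
pocket px,Y,n 0.5348942951445004 4.4249663412240565 57.401503652688675 foot h -18.598496347311325 force n/px/Y -2.484777133378412 -0.20221088056738978 0.23383248212503302 [-0.63250672  0.06731761  0.06159584] axis [-0.002  0.     1.   ] 17.55
time_s: 18.25
position: [567.4, 165.5, 125.9]
eef_rot: [0.471, 0.764, 0.417, -0.143]
force: [0.3, 0.6, -1.7]
opening: 0.647
grasp_force: 54.9
pocket px,Y,n 0.13522167464503987 4.669183412086542 33.282184626889475 foot h -42.717815373110525 force n/px/Y -1.699354727279282 -0.4188565564152601 0.5318114546511278 [-0.69539628 -0.00848879  0.05302763] axis [-0.001  0.001  1.   ] 18.25
```

```bash
python3 -m inch '[{"jaw":-1,"x":0.97,"y":0.24,"z":-1.73,"rx":0,"ry":0,"rz":0},{"jaw":-1,"x":0.97,"y":0.24,"z":-1.73,"rx":0,"ry":0,"rz":0},{"jaw":-1,"x":0.97,"y":0.24,"z":-1.73,"rx":0,"ry":0,"rz":0},{"jaw":-1,"x":0.97,"y":0.24,"z":-1.73,"rx":0,"ry":0,"rz":0},{"jaw":-1,"x":0.97,"y":0.24,"z":-1.73,"rx":0,"ry":0,"rz":0},{"jaw":-1,"x":0.97,"y":0.24,"z":-1.73,"rx":0,"ry":0,"rz":0}]' >/dev/null; python3 w.py|tail -1; python3 -m inch '[{"jaw":-1,"x":0.97,"y":0.24,"z":-1.73,"rx":0,"ry":0,"rz":0},{"jaw":-1,"x":0.97,"y":0.24,"z":-1.73,"rx":0,"ry":0,"rz":0}]'>/dev/null; python3 w.py|tail -1
```

```text
pocket px,Y,n 0.5242168047351292 4.653136853358618 22.00724741165888 foot h -53.99275258834112 force n/px/Y 4.37514346902207 -1.950784781784486 -1.4421466873627977 [-0.45750382  0.48323571  0.36704883] axis [-0.002  0.001  1.   ] 18.85
pocket px,Y,n 0.5520957436618836 4.568632298574799 17.94685981974238 foot h -58.05314018025762 force n/px/Y 3.888377696662582 -1.9178635494029508 -0.7499116832775586 [-0.3095865   0.46299927  0.38303655] axis [-0.002  0.001  1.   ] 19.05
```

Pushing the floor at ~6 N. Continue until the hard stop.

```bash
python3 -m inch '[{"jaw":-1,"x":0.97,"y":0.24,"z":-1.73,"rx":0,"ry":0,"rz":0}]' >/dev/null; python3 w.py|tail -1; python3 -m inch '[{"jaw":-1,"x":0.97,"y":0.24,"z":-1.73,"rx":0,"ry":0,"rz":0}]'>/dev/null; python3 w.py|tail -1
```

```text
pocket px,Y,n 0.5363630621348845 4.558357972713968 15.810764757789174 foot h -60.18923524221083 force n/px/Y 3.879045581517694 -1.6152541218647238 -1.5324074637807723 [-0.34886512  0.48000723  0.3984077 ] axis [-0.002  0.001  1.   ] 19.15
pocket px,Y,n 0.7194447017630123 4.886747630261511 14.527021867495854 foot h -61.472978132504146 force n/px/Y 23.343094124574545 -3.8709131313387015 -7.5250800848426085 [0.47405472 1.53138582 1.38709288] axis [-0.002  0.003  1.   ] 19.25
```

```bash
python3 -m inch '[{"jaw":-1,"x":0.24,"y":0.06,"z":-0.43,"rx":0,"ry":0,"rz":0},{"jaw":0.9,"x":0,"y":0,"z":0,"rx":0,"ry":0,"rz":0},{"jaw":0.9,"x":0,"y":0,"z":0,"rx":0,"ry":0,"rz":0},{"jaw":0.9,"x":0,"y":0,"z":0,"rx":0,"ry":0,"rz":0},{"jaw":0.9,"x":0,"y":0,"z":0,"rx":0,"ry":0,"rz":0},{"jaw":0.9,"x":-4.85,"y":-1.2,"z":8.66,"rx":0,"ry":0,"rz":0},{"jaw":0.9,"x":-9.7,"y":-2.4,"z":17.3,"rx":0,"ry":0,"rz":0},{"jaw":0.9,"x":-9.7,"y":-12.4,"z":17.3,"rx":0,"ry":0,"rz":0},{"jaw":0.9,"x":-9.7,"y":-12.4,"z":17.3,"rx":0,"ry":0,"rz":0},{"jaw":0.9,"x":-9.7,"y":-12.4,"z":17.3,"rx":0,"ry":0,"rz":0},{"jaw":0.9,"x":-9.7,"y":-20,"z":17.3,"rx":0,"ry":0,"rz":0},{"jaw":0.9,"x":0,"y":0,"z":0,"rx":0,"ry":0,"rz":0}]'
python3 - <<'E'
from h import *
a=save('wrist','w8.png')['image'];cv2.imwrite('pics/e.png',cv2.resize(a,(768,576)))
E
```

```text
time_s: 20.45
position: [525.2, 105.0, 206.4]
eef_rot: [0.471, 0.764, 0.418, -0.139]
force: [0.7, -0.0, 0.1]
opening: 0.946
grasp_force: 0.0
```

View pics/e.png

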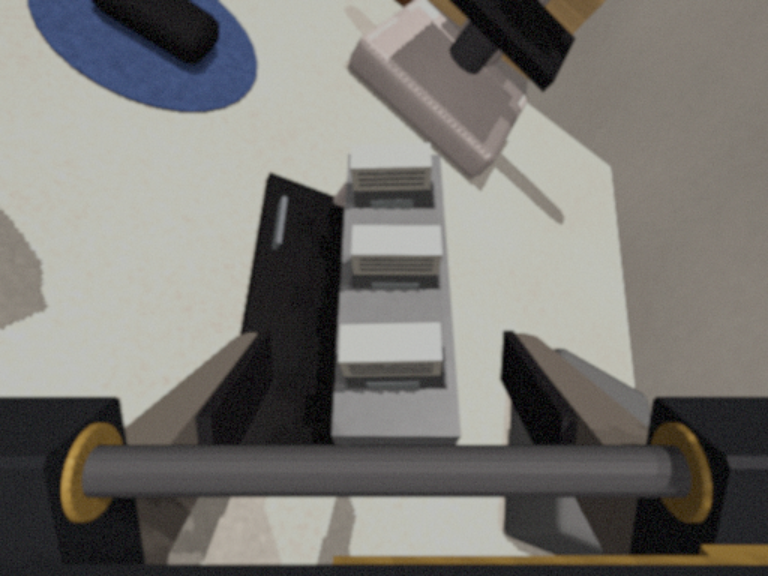

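All three cassettes stand at the same height, with lid edges near (390,350), (396,255) and (390,165), and the tool is clear of everything. Handing in.

```bash
python3 -c "
from bench import robot;print(robot.job_done())"
```

```text
the job is handed in; nothing more can be done
None
```

I loaded both cassettes lid up and pressed each to its floor's hard stop (cassette1 in pocket1, cassette2 in pocket0). I handed the job in at about 20.5 s with nothing knocked; the hand-in call gave no verdict.

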